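# Shut and lock the vacuum sealer

### The job

Close up the kitchen vacuum sealer so it can be put away: press its sprung lid down, without slamming it, until the catch clicks and the lid stays shut by itself with your hand off it. Then slide the orange lock grip under the steel guard bridge, changing your hold where the bridge is in the way, until it clicks fully home against the end stop at the red mark. Leave the jar, the mug and the shaker where they are.

Things in the scene. Friction and masses are not known exactly. Their poses are not given: they have to be found in the camera images.
- sealer: Vacuum sealer, fixed: black case 230 mm deep (x -120 to +110), 360 mm wide (y), deck 50 mm above the counter. Origin on the counter under it; x points away from the robot to the lid's hinge, y along the lock's travel towards the red mark, z up. The front deck (x -120 to -25 mm) carries the lock's track along y at x = -75 mm; the lid covers the rest.
- lid (a joint): Angle of the lid, rad: 0 shut, 1.1 wide open. A spring lifts it; the catch takes hold in the last 0.08 rad and needs about 15 N at the blue pad.
- lid_press (a point): Centre of the blue press pad (26 by 100 mm) on top of the white lid (120 mm deep, 350 mm wide, 20 mm thick), 100 mm from the hinge line, 20 mm in from the front edge. Turns with the lid; z is the normal of the lid's upper face. With the lid shut it lies at (-5, 0, 70) mm in the sealer's frame.
- lid_hinge (a point): Middle of the lid's hinge line (which runs along the sealer's y), at (95, 0, 50) mm in the sealer's frame.
- lock (a joint): Travel of the lock slide, m: 0 fully unlocked, 0.112 against the end stop by the red mark. A click resists with about 10 N over the last 9 mm.
- lock_top (a point): Centre of the top face of the orange, black-ribbed lock grip: 20 mm wide (sealer x), 64 mm long (sealer y), 26 mm high, underside 1 mm above the deck; top face 77 mm above the counter. It slides along the sealer's +y.
- lock_tail (a point): Centre of the rear end face of the lock grip (the end away from the red mark), at half its height, 64 mm above the counter.
- lock_nose (a point): Centre of the front end face of the lock grip (the end towards the red mark), at half its height, 64 mm above the counter.
- guard (a point): Centre of the top of the fixed steel guard bridge over the track, at (-75, 0, 88) mm in the sealer's frame: 24 mm wide along the track, 42 mm across, underside 80 mm above the counter. The grip passes beneath, fingers do not. At first the whole grip lies before it; home, the grip's tail is 4 mm under it and 60 mm stand out on the far side.
- jar: Glass jar with a steel cap, 72 mm diameter, 130 mm high; origin at the centre of its underside. Beside the sealer.
- mug: Blue mug, 80 mm diameter, 95 mm high, handle towards its own +y; origin at the centre of its underside. Beside the sealer.
- shaker: White salt shaker with a steel top, 42 mm diameter, 85 mm high; origin at the centre of its underside. Beside the front of the sealer.
Not all that is in view belongs to the job. What is meant by the shaker is not green or yellow, and is the smaller of those in its own colour.

How it is judged (in metres and radians):
On the way, in this order (a step that is already met when the one before it is completed fails the run):
1. the lid is caught shut and stays so with the fingers off it (value of joint lid below 0.03 rad and contact force between the fingers and lid below 0.5 N), for 0.3 s.
2. the lock is home against its end stop (value of joint lock above 0.109 m), for 0.2 s.
At the end, for the whole second after the job is handed in: The lid stays shut (under 0.03 rad), the lock stands within 3 mm of its end stop, and jar, mug and shaker rest within 20 mm of where they began (value of joint lid below 0.03 rad and value of joint lock above 0.109 m and linear speed of each of jar, mug, shaker below 0.02 m/s and distance of each of jar, mug, shaker from where it was at the start of the episode below 0.02 m); the robot touches nothing.
It fails at once if the lid is slammed or forced (over 60 N) (contact force between the arm and lid above 60 N).
It fails at once if jar, mug or shaker pushed aside (over 20 mm) or tipped (distance of any of jar, mug, shaker from where it was at the start of the episode above 0.02 m or angle between any of jar, mug, shaker's own z axis and vertical above 0.3 rad).
It also fails if it takes over 50 s, if anything falls off the work surface, if the arm or the gripper's body presses on something with over 40 N, if the wrist force passes 120 N, or if a joint passes its speed limit or range.

### The arm

A 6-joint arm with a two-finger parallel gripper is mounted at the origin on the work surface. World frame = base frame: x ahead of the robot, y to its left, z up, the work surface at z = 0. Lengths are in m, angles in degrees, forces in N, time in s.
With the tool pointing down it reaches from about 0.4 to 0.825 m from the base axis. Payload 7 kg.
Tool frame: the origin (TCP) lies at the very end of the fingers, on their centre line; the grasp point (between the pads) lies 19 mm behind it (r.hold_point_z is the distance from the TCP to the grasp point, in m); x points along the fingers, y is the direction in which the jaws open and shut, and the axes are right-handed (so a half turn about x gives the same grasp; the last joint's range is limited). The gripper opens to 88 mm and grips with 3 to 60 N. Pads are 19 mm wide; open, the fingers measure 130 mm over their backs; the gripper's body (78 mm by 193 mm) begins 47 mm behind the grasp point.
Start: joints at [89.273, 20.546, 0.682, 0, -70.136, -16.507], TCP at [0.2, 0.645, 0.203] pointing down, gripper open.
Joint ranges: [-176.03, 176.03], [-82.01, 121.73], [-58.28, 71.71], [-173.87, 95.51], [-174.79, -0.11], [-173.66, 173.66]. Speed limits (degrees/s): [136.94, 136.94, 172.46, 180, 180, 180].

### API

Orientations are given as [roll, pitch, yaw] about the fixed x, y, z axes, in that order (R = Rz(yaw) Ry(pitch) Rx(roll)).
In Python, from plant import r gives the robot as it stands. The module is installed in compiled form; this text tells all that it offers.
- The arm moves only by the shell command python3 -m creep 'ROWS' [FORCE]. ROWS is JSON, a list of rows, each a list of 7 numbers: the turn, a rotation vector about the tool's x, y, z in rad, then the shift along the tool's x, y, z in cm, then the opening in per cent of the stroke, from 0 (shut) to 100 (fully open). In form: [[rx, ry, rz, x, y, z, fingers], ...]. A call has 1 to 8 rows; each row shifts and turns the commanded pose from where the row before left it, along the tool's axes as they then stand; what a row does not reach is not made up. A row lasts 1/10 s, in which the tool goes at most 50 mm and 8.59 degrees, less where a joint would pass 70% of its speed; a pose out of reach is approached as far as the arm can. A call is refused whole if a number of a shift passes 5 or a number of a turn 0.15, either way. A call with a gripper value outside its range is refused whole. The fingers move at their own pace and stop on an object; FORCE is the grip in N (left out, the last holds). Time passes only in rows, so rows that do not move let the fingers close. It gives the time, the measured TCP pose, the force and the opening at its end, in the units of the state.
- r.get_state(): the state, without advancing time (a new reading comes with each control period).
- r.capture(name): name is "scene" or "top" or "wrist"; returns (picture, depth): 420x560x3 uint8, blue, green, red; 420x560 float32, m along the optical axis (not along the pixel's ray), 0 where there is no reading.
- r.camera_info(name): a dict with "fovy" (degrees; the focal length in pixels is half the picture's height over the tangent of half this angle, whatever the lens; pixels are square), "cx", "cy" (the principal point, pixels), "dist_coeffs" ([k1, k2, p1, p2, k3] as OpenCV has them; the pictures are not rectified), "camera_from_world" (4x4, takes a point from world to camera coordinates). Camera axes: x right, y down, z forward; pixel columns grow to the right and rows downward; lengths in m; the calibration is good to about 2 mm. A picture is of the moment at which its call begins: read the wrist's pose just before it. camera_info takes no time and is no camera call; for the wrist camera it gives the pose at the moment of the call.
- r.close_job(): hands the job in, once; it reports no verdict.
Trained networks look in the newest picture that a camera, given by its name, has taken for a name from the list of things; names that differ only in an ending like _2 or _b are one class to them, and where a whole thing is asked for, a point or a joint stands for the part that bears it (a point fixed in the world has none). Each returns a list of dicts, best first, with "score" (0 to 1); they miss things now and then, are a little off and sometimes report something else, mostly with a low value. They report only what shows in the picture. A call takes as long as a camera call. They do not tell look-alikes from the thing itself.
- r.look_for(query, camera): "rect" ([left, top, right, bottom] in pixels, round what is visible of it).
- r.masks_of(query, camera): "pixels" (420x560 bool, what is visible of it) and "rect" ([left, top, right, bottom] in pixels, round what is visible of it).
The state is a dict: "time_s": time; "joints": joint angles; "qd": joint speeds; "joint_torque": joint torques, N m; "tcp_pos": TCP position; "eef_rot": TCP orientation; "contact_force": force on the tool from outside, world axes, zero at the start; "moment": the same for the moment, N m; "gripper_width": finger opening in m.
Only numpy, scipy, OpenCV 4.12 (cv2) and the standard library are available. Lean on these libraries where they do the work, as an engineer would, in place of code of your own. Each camera call takes 0.05 s, during which the arm holds its last target. There are 200 camera calls.

## Working session

There is one attempt and no reset: what is moved stays moved. The work goes in short steps, Python scripts to look and compute and a shell command to move; the robot and the scene stay as the last step left them, time stands still between calls to the robot, and variables do not carry over. Pictures are saved under pics/ and viewed, about 8 in all and at most 12, crops included, and the job is handed in when it is done.

```bash
mkdir -p pics; cat > h.py <<'E'
import numpy as np, cv2
from plant import r
from scipy.spatial.transform import Rotation as R
def cam(n):
    i=r.camera_info(n); f=210/np.tan(np.radians(i['fovy'])/2)
    return np.array([[f,0,i['cx']],[0,f,i['cy']],[0,0,1]]),np.array(i['dist_coeffs'],float),np.array(i['camera_from_world'])
def pts(n,uv,z):
    K,d,T=cam(n); p=cv2.undistortPoints(np.array(uv,float).reshape(-1,1,2),K,d)[:,0]
    c=np.c_[p,np.ones(len(p))]*np.array(z).reshape(-1,1)
    return (c-T[:3,3])@T[:3,:3]
def proj(n,P):
    K,d,T=cam(n); return cv2.projectPoints(np.array(P,float).reshape(-1,1,3),cv2.Rodrigues(T[:3,:3])[0],T[:3,3],K,d)[0][:,0]
def cloud(n,m,D):
    v,u=np.nonzero(m&(D>0)); return pts(n,np.c_[u,v],D[v,u])
E
python3 - <<'E'
from h import *
s=r.get_state();print({k:np.round(v,3) for k,v in s.items()})
for n in('scene','top'):
    im,D=r.capture(n);cv2.imwrite(f'pics/{n}0.png',im);np.savez(f'{n}0.npz',D=D)
    for q in('sealer','lid','lid_press','lock_top','guard','jar','mug','shaker'):
        for o in r.masks_of(q,n)[:4]:
            P=cloud(n,o['pixels'],D)
            print(n,q,round(o['score'],2),np.round(o['rect']),np.round(np.median(P,0),3) if len(P) else '',np.round(np.ptp(P,0),3) if len(P) else '')
E
```

```text
{'time_s': np.float64(0.0), 'joints': array([ 8.9272e+01,  2.0591e+01,  6.3100e-01, -2.1000e-02, -7.0136e+01,
       -1.6506e+01]), 'qd': array([-0.028, -0.03 , -0.041,  0.044,  0.073, -0.036]), 'joint_torque': array([ 1.0000e-03, -5.8272e+01,  2.9306e+01,  6.9970e+00,  7.0000e-03,
       -0.0000e+00]), 'tcp_pos': array([0.2  , 0.644, 0.202]), 'eef_rot': array([  94.78 ,   89.902, -102.461]), 'contact_force': array([0.239, 0.105, 0.035]), 'moment': array([-0.036, -0.02 , -0.043]), 'gripper_width': np.float64(0.088)}
scene sealer 0.85 [175. 197. 332. 301.] [ 0.643 -0.04   0.086] [0.336 0.41  0.157]
scene lid 0.8 [179. 212. 329. 289.] [ 0.647 -0.035  0.11 ] [0.28  0.407 0.157]
scene lid_press 0.96 [178. 209. 330. 289.] [ 0.648 -0.034  0.11 ] [0.275 0.364 0.154]
scene lock_top 0.52 [213. 212. 233. 226.] [ 0.525 -0.115  0.074] [0.053 0.066 0.032]
scene guard 0.66 [178. 194. 333. 300.] [ 0.643 -0.041  0.085] [0.343 0.422 0.158]
scene jar 0.67 [346. 205. 377. 257.] [0.593 0.228 0.099] [0.146 0.116 0.135]
scene mug 0.83 [130. 245. 171. 298.] [ 0.663 -0.288  0.059] [0.115 0.078 0.099]
scene 
[... 717 characters left out ...]
ock_top 0.62 [339. 215. 370. 232.] [ 0.517 -0.112  0.076] [0.03  0.064 0.033]
top guard 0.9 [232. 125. 414. 263.] [ 0.572 -0.04   0.052] [0.295 0.4   0.16 ]
top guard 0.59 [338. 215. 371. 229.] [ 0.517 -0.11   0.076] [0.03  0.064 0.029]
top jar 0.8 [165. 173. 215. 214.] [0.563 0.226 0.128] [0.093 0.106 0.14 ]
top mug 0.91 [411. 127. 463. 186.] [ 0.658 -0.293  0.046] [0.12  0.113 0.104]
top shaker 0.94 [196. 282. 222. 307.] [0.363 0.192 0.084] [0.044 0.044 0.093]
top shaker 0.86 [259. 286. 285. 312.] [0.36  0.056 0.113] [0.051 0.05  0.114]
top shaker 0.73 [155. 238. 194. 265.] [0.444 0.251 0.113] [0.056 0.09  0.123]
top shaker 0.69 [210. 246. 230. 264.] [0.438 0.166 0.084] [0.038 0.038 0.068]
```

```bash
python3 - <<'E'
from h import *
a=cv2.imread('pics/scene0.png')[145:315,120:390];b=cv2.imread('pics/top0.png')[115:325,140:480]
a=cv2.resize(a,(476,300));b=cv2.resize(b,(486,300))
cv2.imwrite('pics/v1.png',np.vstack([cv2.copyMakeBorder(a,0,0,0,10,0),b]))
D=np.load('top0.npz')['D']
m=np.zeros(D.shape,bool);m[115:325,140:480]=1
P=cloud('top',m,D)
v,u=np.nonzero(m&(D>0)); im=cv2.imread('pics/top0.png')[v,u].astype(int)
# orange grip & guard
hsv=cv2.cvtColor(cv2.imread('pics/top0.png'),cv2.COLOR_BGR2HSV)[v,u]
roi=(abs(P[:,0]-.53)<.08)&(abs(P[:,1]+.04)<.19)
for nm,k in dict(top=roi&(abs(P[:,2]-.077)<.004),guard=roi&(abs(P[:,2]-.088)<.004),
   orange=roi&(hsv[:,0]<20)&(hsv[:,1]>130)&(hsv[:,2]>100),blue=(abs(hsv[:,0].astype(int)-108)<12)&(hsv[:,1]>120)&(P[:,1]>-.2)&(P[:,2]>.1),deck=roi&(abs(P[:,2]-.05)<.004),
   red=roi&((hsv[:,0]<6)|(hsv[:,0]>174))&(hsv[:,1]>130)).items():
    Q=P[k]
    if len(Q)>3:
        r_=cv2.minAreaRect((Q[:,:2]*1000).astype(np.float32)); print(nm,len(Q),np.round(Q.mean(0),4),np.round(Q.min(0),3),np.round(Q.max(0),3),r_)
# case outline
k=(P[:,2]>.03)&(abs(P[:,1]+.04)<.21)&(P[:,0]>.42)
# lid plane
L=P[(P[:,2]>.085)&(abs(P[:,1]+.04)<.14)&(P[:,0]>.55)&(P[:,0]<.75)]
A=np.linalg.lstsq(np.c_[L[:,:2],np.ones(len(L))],L[:,2],rcond=None);print('lid plane',A[0],A[1]/len(L),L.min(0),L.max(0))
E
```

```text
top 288 [ 0.5181 -0.1122  0.0767] [ 0.485 -0.144  0.073] [ 0.533 -0.048  0.081] ((511.07318115234375, -94.09332275390625), (26.447980880737305, 104.5162582397461), 21.13582992553711)
guard 225 [ 0.5054 -0.0554  0.0878] [ 0.484 -0.07   0.084] [ 0.528 -0.041  0.091] ((505.887451171875, -55.67223358154297), (41.623573303222656, 24.16504669189453), 11.725444793701172)
orange 333 [ 0.514  -0.0797  0.0713] [ 0.472 -0.144  0.048] [0.562 0.115 0.081] ((520.8685302734375, -16.329681396484375), (78.04752349853516, 251.29725646972656), 11.710841178894043)
blue 285 [ 0.6216 -0.0287  0.1398] [ 0.604 -0.078  0.127] [0.638 0.019 0.15 ] ((621.8878173828125, -29.221923828125), (15.913028717041016, 97.30517578125), 12.540576934814453)
deck 9582 [ 0.5342 -0.0411  0.0501] [ 0.45  -0.23   0.046] [0.61  0.142 0.054] ((537.0887451171875, -47.71917724609375), (154.67941284179688, 357.10772705078125), 12.385671615600586)
red 217 [ 0.535  -0.0452  0.0504] [ 0.459 -0.218  0.044] [0.609 0.122 0.055] ((528.601806640625, -53.02069091796875), (136.381103515625, 340.5541687011719), 6.646871566772461)
lid plane [-0.88596912 -0.19377088  0.67904402] [3.04733914e-05] [ 0.56803135 -0.17982587  0.08500656] [0.70190415 0.09999314 0.15527679]
```

View pics/v1.png

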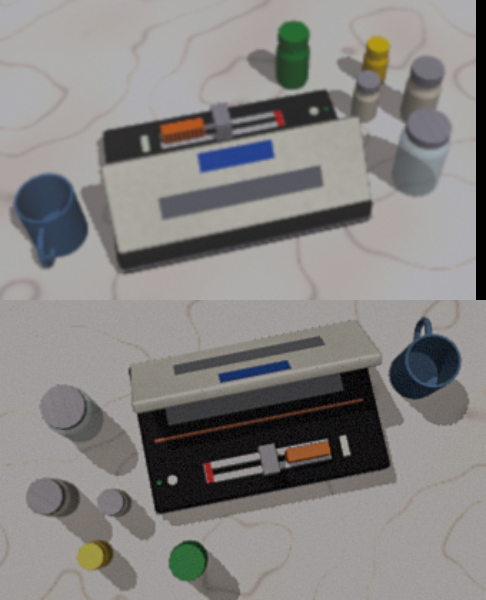

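The scene shows the sealer at a yaw of about 12.4°, with the lid open about 0.86 rad. The grip is on the robot's right, before the bridge. In the top picture the white shakers are at (220,255), 38 mm across, and at (175,251), larger. The small one fits the description. I won't be handling it, only keeping clear of it. Next I'll work out the approach.

```bash
cat >> h.py <<'E'
YAW=12.4; O=np.array([.5790,-.0396,0]); RS=R.from_euler('z',YAW,degrees=True)
def w(p): return O+RS.apply(np.array(p)/1000.)
def s_of(P): return RS.inv().apply(np.array(P)-O)*1000
def rot(jaw):   # tool x down, tool y along sealer axis jaw (+/-x,y)
    y=RS.apply(np.array(jaw,float)); x=np.array([0,0,-1.]); return R.from_matrix(np.c_[x,y,np.cross(x,y)])
def pad(a,l=100): return np.array([95-l*np.cos(a)+20*np.sin(a),0,50+l*np.sin(a)+20*np.cos(a)])
def cur():
    s=r.get_state(); return np.array(s['tcp_pos']),R.from_euler('xyz',s['eef_rot'],degrees=True),s
def go(name,p,Rt):
    c,Rc,s=cur(); print(name,'turn rad',np.round((Rc.inv()*Rt).as_rotvec(),3),'shift cm in new axes',np.round(Rt.inv().apply(w(p)-c)*100,2))
def st():
    c,Rc,s=cur(); print('t',round(s['time_s'],2),'sealer mm',np.round(s_of(c),1),'F',np.round(RS.inv().apply(s['contact_force']),1),'w',round(s['gripper_width'],3),'q',np.round(s['joints']))
E
python3 - <<'E'
from h import *
st();print(cur()[1].as_matrix().round(2))
p=pad(.86);print(p)
for j in([0,1,0],[0,-1,0],[1,0,0],[-1,0,0]): go(j,p+[0,0,40],rot(j))
D=np.load('top0.npz')['D'];im=cv2.imread('pics/top0.png');v,u=np.mgrid[115:325,140:480].reshape(2,-1)
P=s_of(pts('top',np.c_[u,v],D[v,u]));hsv=cv2.cvtColor(im,cv2.COLOR_BGR2HSV)[v,u].astype(int)
k=(abs(P[:,2]-76.7)<3)&(abs(P[:,0]+75)<14)&(P[:,1]<-15);print('grip',np.percentile(P[k],[2,50,98],axis=0).round(1))
k=(abs(P[:,2]-88)<3)&(abs(P[:,0]+75)<30)&(abs(P[:,1])<30);print('guard',np.percentile(P[k],[2,50,98],axis=0).round(1))
k=(abs(hsv[:,0]-108)<12)&(hsv[:,1]>120)&(P[:,1]>-100)&(P[:,2]>100);print('pad',np.percentile(P[k],[2,50,98],axis=0).round(1))
k=(P[:,2]>90)&(abs(P[:,1])<100)&(P[:,0]<0+100)
print('lid slope',np.degrees(np.arctan(np.polyfit(P[k][:,0],P[k][:,2],1))), P[k].min(0),P[k].max(0))
E
```

```text
t 0.9 sealer mm [-223.2  749.7  203.3] F [ 0.   0.6 -0.7] w 0.088 q [ 89.  21.   1.  -0. -70. -17.]
[[-0.   -0.3  -0.96]
 [ 0.   -0.96  0.3 ]
 [-1.   -0.    0.  ]]
[ 44.91310444   0.         138.83300565]
[0, 1, 0] turn rad [ 2.624  0.    -0.   ] shift cm in new axes [  2.44 -74.97  26.82]
[0, -1, 0] turn rad [-0.517  0.     0.   ] shift cm in new axes [  2.44  74.97 -26.82]
[1, 0, 0] turn rad [-2.088 -0.     0.   ] shift cm in new axes [ 2.44 26.82 74.97]
[-1, 0, 0] turn rad [1.054 0.    0.   ] shift cm in new axes [  2.44 -26.82 -74.97]
grip [[-84.6 -88.3  74.3]
 [-75.  -59.   76.6]
 [-65.5 -29.   79.2]]
guard [[-94.7 -11.2  85.1]
 [-75.6   0.5  87.9]
 [-55.7  11.6  90.5]]
pad [[ 36.2 -45.7 129.9]
 [ 43.8   2.3 140.1]
 [ 51.5  49.1 149.6]]
lid slope [-76.56269546  89.83081122] [-146.27073497  -99.8216236    90.01929814] [  87.97990206   99.95774386 1039.74604179]
```

```bash
python3 -m creep '[[-0.13,0,0,0,0,0,0],[-0.13,0,0,0,0,0,0],[-0.13,0,0,0,0,0,0],[-0.127,0,0,0,0,0,0],[0,0,0,0,4.4,-1.6,0],[0,0,0,0,4.4,-1.6,0],[0,0,0,0,4.4,-1.6,0],[0,0,0,0,4.4,-1.6,0]]' 40
python3 -m creep '[[0,0,0,0,4.4,-1.6,0],[0,0,0,0,4.4,-1.6,0],[0,0,0,0,4.4,-1.6,0],[0,0,0,0,4.4,-1.6,0],[0,0,0,0,4.4,-1.6,0],[0,0,0,0,4.4,-1.6,0],[0,0,0,0,4.4,-1.6,0],[0,0,0,0,4.4,-1.6,0]]'
python3 - <<'E'
from h import *
st(); go('',pad(.86)+[0,0,40],rot([0,-1,0]))
E
```

```text
time_s: 1.7
tcp_pos: [0.3009, 0.4849, 0.2033]
eef_rot: [-144.6, 90.0, 47.8]
contact_force: [1.2, 0.5, 0.0]
gripper_width: 0.0289
time_s: 2.5
tcp_pos: [0.5016, 0.1685, 0.2037]
eef_rot: [-155.1, 89.9, 37.3]
contact_force: [0.7, 1.2, 0.2]
gripper_width: 0.0004
t 2.5 sealer mm [-30.9 219.8 203.7] F [0.9 1.  0.2] w 0.0 q [ 40.   7. -18.   0. -66.  63.]
 turn rad [ 0.    -0.001  0.   ] shift cm in new axes [ 2.49 21.98 -7.59]
```

```bash
python3 -m creep '[[0,0,0,0,4.4,-1.6,0],[0,0,0,0,4.4,-1.6,0],[0,0,0,0,4.4,-1.6,0],[0,0,0,0,4.4,-1.6,0],[0,0,0,0,4.38,-1.8,0],[0,0,0,2.0,0,0,0],[0,0,0,0,0,0,0]]'
python3 - <<'E'
from h import *
st()
for a in (.86,.8,.7,.6,.5,.4,.3,.2,.1,.05,0): go(a,pad(a)+[7,0,0],rot([0,-1,0]))
E
```

```text
time_s: 3.2
tcp_pos: [0.6267, -0.0285, 0.1802]
eef_rot: [-9.7, 89.7, -177.5]
contact_force: [-1.0, 0.8, -0.6]
gripper_width: 0.0001
t 3.2 sealer mm [ 48.9   0.6 180.2] F [-0.8  1.  -0.6] w 0.0 q [ 15.  17.  -7.  -0. -66.  87.]
0.86 turn rad [-0.003  0.005  0.001] shift cm in new axes [ 4.14  0.06 -0.3 ]
0.8 turn rad [-0.003  0.005  0.001] shift cm in new axes [4.46 0.06 0.23]
0.7 turn rad [-0.003  0.005  0.001] shift cm in new axes [5.05 0.06 1.05]
0.6 turn rad [-0.003  0.005  0.001] shift cm in new axes [5.73 0.06 1.82]
0.5 turn rad [-0.003  0.005  0.001] shift cm in new axes [6.47 0.06 2.51]
0.4 turn rad [-0.003  0.005  0.001] shift cm in new axes [7.29 0.06 3.13]
0.3 turn rad [-0.003  0.005  0.001] shift cm in new axes [8.16 0.06 3.66]
0.2 turn rad [-0.003  0.005  0.001] shift cm in new axes [9.08 0.06 4.1 ]
0.1 turn rad [-0.003  0.005  0.001] shift cm in new axes [10.03  0.06  4.44]
0.05 turn rad [-0.003  0.005  0.001] shift cm in new axes [10.52  0.06  4.58]
0 turn rad [-0.003  0.005  0.001] shift cm in new axes [11.02  0.06  4.69]
```

```bash
python3 -m creep '[[0,0,0,1.2,0,-0.3,0],[0,0,0,1.2,0,0,0],[0,0,0,0.5,0,0,0],[0,0,0,0.4,0,0,0],[0,0,0,0.4,0,0,0],[0,0,0,0.4,0,0.2,0],[0,0,0,0.3,0,0.2,0],[0,0,0,0,0,0,0]]'
python3 - <<'E'
from h import *
st()
E
```

```text
time_s: 4.0
tcp_pos: [0.6265, -0.0272, 0.139]
eef_rot: [-10.4, 90.0, -178.0]
contact_force: [-0.3, -0.3, -0.9]
gripper_width: 0.0007
t 4.0 sealer mm [ 49.1   1.9 139. ] F [-0.3 -0.3 -0.9] w 0.001 q [ 15.  19. -11.  -0. -61.  87.]
```

```bash
python3 -m creep '[[0,0,0,0.3,0,0.3,0],[0,0,0,0.3,0,0.3,0],[0,0,0,0.3,0,0.3,0],[0,0,0,0.3,0,0.3,0],[0,0,0,0.3,0,0.3,0],[0,0,0,0,0,0,0]]'
python3 - <<'E'
from h import *
st(); im,D=r.capture('scene'); cv2.imwrite('pics/v2.png',cv2.resize(im[130:310,150:390],None,fx=2.5,fy=2.5,interpolation=3))
E
```

```text
time_s: 4.6
tcp_pos: [0.6119, -0.0305, 0.1239]
eef_rot: [-6.5, 90.0, -174.1]
contact_force: [0.9, 0.0, -0.3]
gripper_width: 0.0005
t 4.6 sealer mm [ 34.    1.8 123.9] F [ 0.9 -0.2 -0.3] w 0.0 q [ 15.  18. -14.  -0. -58.  87.]
```

View pics/v2.png

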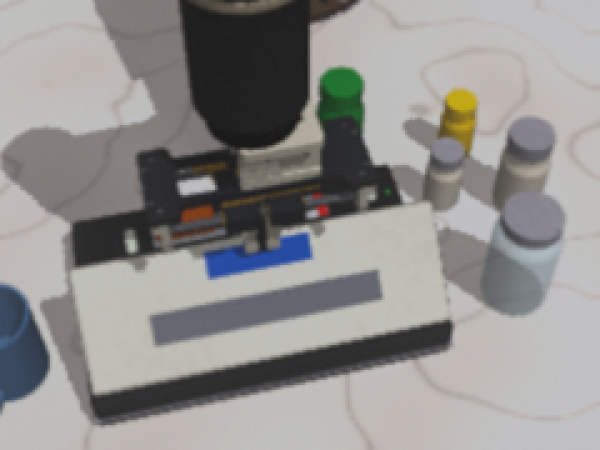

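```bash
python3 -m creep '[[0,0,0,0.42,0,0.4,0],[0,0,0,0.42,0,0.4,0],[0,0,0,0.42,0,0.4,0],[0,0,0,0.42,0,0.3,0],[0,0,0,0.42,0,0.25,0],[0,0,0,0.42,0,0.25,0],[0,0,0,0,0,0,0]]'
python3 - <<'E'
from h import *
st()
E
```

```text
time_s: 5.35
tcp_pos: [0.5921, -0.0348, 0.0983]
eef_rot: [-6.6, 89.9, -174.2]
contact_force: [-0.0, -0.4, -0.0]
gripper_width: 0.0006
t 5.35 sealer mm [13.8  1.9 98.3] F [-0.1 -0.4 -0. ] w 0.001 q [ 15.  18. -18.  -0. -54.  87.]
```

```bash
cat >> h.py <<'E'
def lidang():
    im,D=r.capture('scene'); best=None
    for o in r.masks_of('lid','scene')[:1]:
        P=s_of(cloud('scene',o['pixels'],D)); k=(P[:,0]>10)&(P[:,0]<95)&(abs(P[:,1])<160)&(P[:,2]>60); Q=P[k]
        f=np.polyfit(Q[:,0],Q[:,2],1)
        for _ in range(5): e=abs(np.polyval(f,Q[:,0])-Q[:,2]); q=Q[e<4+0*e] if (e<4).sum()>50 else Q; f=np.polyfit(q[:,0],q[:,2],1)
        print('lid angle ~',-np.arctan(f[0]),'z at x=40',np.polyval(f,40),len(q))
    return im
E
python3 - <<'E'
from h import *
im=lidang(); st(); print(r.get_state()['joint_torque'].round(1))
E
```

```text
lid angle ~ 0.48812139731109183 z at x=40 101.87366141351049 5122
t 5.45 sealer mm [14.4  1.9 98.7] F [-0.9 -0.2  0.2] w 0.001 q [ 15.  18. -18.  -0. -54.  87.]
[ -0.  -50.7  25.1   5.9   0.1  -0. ]
```

```bash
python3 - <<'E'
from h import *
im=lidang(); c=cur()[0]; a=.488
Q=[c,c+[0,0,.05],w(pad(a)),w(pad(a)+[0,50,0]),w([-75,0,88]),w([95,0,50])]
print(proj('scene',Q).round(1))
for (u,v),col in zip(proj('scene',Q),[(0,0,255),(0,255,255),(0,255,0),(0,255,0),(255,0,255),(255,255,0)]): im[int(round(v)),int(round(u))]=col
cv2.imwrite('pics/v3.png',cv2.resize(im[170:290,170:340],None,fx=4.5,fy=4.5,interpolation=0)); st()
E
```

```text
lid angle ~ 0.49613033863594364 z at x=40 102.46100984625846 5132
[[253.4 232.8]
 [252.5 220.1]
 [252.4 229.5]
 [272.6 225.6]
 [245.7 208.6]
 [260.3 271. ]]
t 5.55 sealer mm [14.6  1.9 98.9] F [-0.5 -0.1  0.6] w 0.001 q [ 15.  18. -18.  -0. -54.  87.]
```

View pics/v3.png

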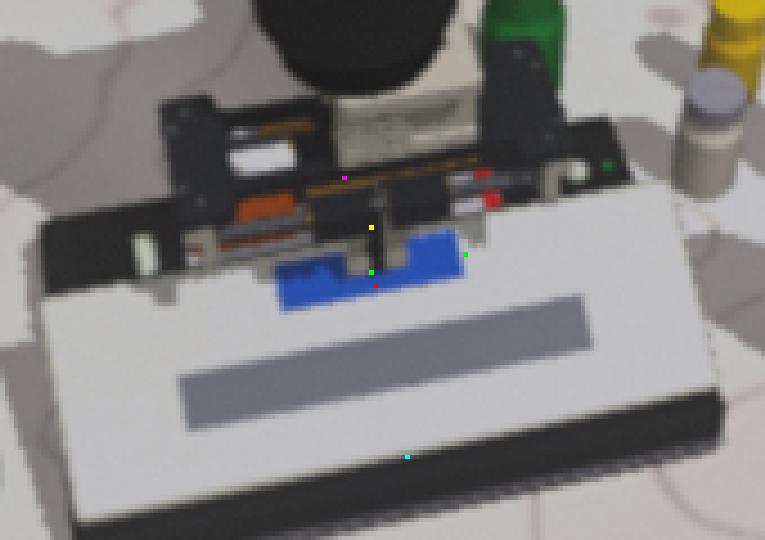

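```bash
python3 - <<'E'
from h import *
for n,u0,v0 in(('scene',250,(218,240)),):
    im,D=r.capture(n)
    for u in(249,253,257):
        vs=np.arange(*v0); P=s_of(pts(n,np.c_[0*vs+u,vs],D[vs,u]))
        for v,p in zip(vs,P): print(u,v,p.round(0),im[v,u])
D0=np.load('scene0.npz')['D'];im0=cv2.imread('pics/scene0.png')
v,u=np.mgrid[200:290,180:330].reshape(2,-1);P=s_of(pts('scene',np.c_[u,v],D0[v,u]));k=(P[:,0]>40)&(P[:,0]<95)&(abs(P[:,1])<150)&(P[:,2]>75)
print('initial lid',-np.arctan(np.polyfit(P[k,0],P[k,2],1)[0])); st()
E
```

```text
249 218 [ 55. -11. 210.] [41 38 37]
249 219 [ 53. -11. 204.] [41 38 37]
249 220 [ 53. -12. 201.] [41 38 38]
249 221 [ 52. -12. 196.] [42 40 39]
249 222 [ 53. -12. 193.] [57 57 59]
249 223 [ 27.  -8. 156.] [78 82 85]
249 224 [ 25.  -8. 150.] [83 90 93]
249 225 [ 26.  -9. 147.] [81 88 90]
249 226 [ 26.  -9. 144.] [89 95 97]
249 227 [ 27.  -9. 141.] [105 112 116]
249 228 [ 25.  -9. 135.] [111 119 123]
249 229 [ 27. -10. 134.] [111 121 125]
249 230 [ 25. -10. 127.] [111 110 111]
249 231 [ 19.  -9. 115.] [125  80  65]
249 232 [ 20.  -9. 113.] [156  75  42]
249 233 [ 22. -10. 112.] [170  80  39]
249 234 [ 23. -10. 109.] [172  80  42]
249 235 [ 25. -11. 108.] [173 104  79]
249 236 [ 29. -11. 108.] [177 154 147]
249 237 [ 31. -12. 107.] [191 185 186]
249 238 [ 33. -12. 106.] [193 190 190]
249 239 [ 34. -13. 104.] [194 190 190]
253 218 [ 23.   2. 167.] [41 39 42]
253 219 [ 24.   2. 165.] [37 36 38]
253 220 [ 24.   2. 160.] [38 35 36]
253 221 [ 23.   2. 156.] [39 36 35]
253 222 [ 24.   1. 154.] [37 35 35]
253 223 [ 24.   1. 150.] [37 36 36]
253 224 [ 21.   2. 141.] [37 35 34]
253 225 [ 21.   1
[... 807 characters left out ...]
25 [ 27.  10. 143.] [ 93  99 102]
257 226 [ 26.  10. 137.] [108 116 120]
257 227 [ 27.  10. 135.] [111 121 125]
257 228 [ 26.  10. 130.] [109 114 117]
257 229 [ 26.  10. 126.] [110  93  88]
257 230 [ 19.  11. 113.] [133  72  49]
257 231 [ 22.  10. 114.] [168  79  40]
257 232 [ 24.   9. 113.] [175  83  42]
257 233 [ 24.   9. 108.] [175  95  60]
257 234 [ 29.   8. 111.] [184 140 123]
257 235 [ 29.   8. 107.] [192 182 181]
257 236 [ 31.   8. 106.] [194 190 190]
257 237 [ 34.   7. 105.] [194 189 190]
257 238 [ 37.   6. 106.] [195 190 190]
257 239 [ 39.   6. 105.] [194 189 189]
initial lid 0.84658750614909
t 5.6 sealer mm [14.7  1.9 98.9] F [ 1.2  0.3 -0.3] w 0.0 q [ 15.  18. -18.  -0. -54.  87.]
```

The finger's lower edge shows at about z = 120 mm on the lid, while the reported tip is at 99 mm. The finger is touching the lid and the true tip is about 20 mm higher than reported. From here I'll go by lid angle and force.

```bash
python3 -m creep '[[0,0,0,0.45,0,0.15,0],[0,0,0,0.45,0,0.15,0],[0,0,0,0.45,0,0.15,0],[0,0,0,0.45,0,0.15,0],[0,0,0,0.4,0,0.1,0],[0,0,0,0.4,0,0.1,0],[0,0,0,0,0,0,0]]'
python3 - <<'E'
from h import *
lidang();st()
E
```

```text
time_s: 6.3
tcp_pos: [0.5845, -0.0365, 0.0723]
eef_rot: [-6.3, 89.9, -173.9]
contact_force: [-1.2, 0.0, 1.5]
gripper_width: 0.0001
lid angle ~ 0.24514795156192673 z at x=40 84.19269289906345 4415
t 6.4 sealer mm [ 6.6  1.9 72.8] F [-0.6  0.2  2.2] w 0.0 q [ 16.  19. -20.  -0. -51.  87.]
```

```bash
python3 -m creep '[[0,0,0,0.4,0,0.1,0],[0,0,0,0.4,0,0.1,0],[0,0,0,0.4,0,0.1,0],[0,0,0,0.3,0,0,0],[0,0,0,0.1,0,0,0],[0,0,0,0,0,0,0]]'
python3 - <<'E'
from h import *
lidang();st()
E
```

```text
time_s: 7.0
tcp_pos: [0.5821, -0.037, 0.0568]
eef_rot: [-8.5, 90.0, -176.1]
contact_force: [-1.2, 0.0, 2.1]
gripper_width: 0.0001
lid angle ~ 0.09823698710340678 z at x=40 75.23048150132286 4059
t 7.1 sealer mm [ 4.   1.9 57.1] F [-1.9 -1.7  2.4] w 0.001 q [ 16.  20. -22.  -0. -49.  87.]
```

```bash
for i in 1; do python3 -m creep '[[0,0,0,0.15,0,0,0],[0,0,0,0.15,0,0,0],[0,0,0,0.1,0,0,0],[0,0,0,0.1,0,0,0],[0,0,0,0,0,0,0]]'; done
python3 - <<'E'
from h import *
lidang();st()
E
```

```text
time_s: 7.6
tcp_pos: [0.5816, -0.0371, 0.053]
eef_rot: [12.7, 90.0, -154.9]
contact_force: [-7.1, 0.5, 12.3]
gripper_width: 0.0001
lid angle ~ 0.06551199031276912 z at x=40 73.23224710525015 3987
t 7.7 sealer mm [ 3.   1.8 52.9] F [-7.   2.1 12.3] w 0.001 q [ 16.  20. -22.   0. -48.  87.]
```

```bash
python3 -m creep '[[0,0,0,0.1,0,0,0],[0,0,0,0.1,0,0,0],[0,0,0,0.1,0,0,0],[0,0,0,0,0,0,0]]'
python3 - <<'E'
from h import *
lidang();st()
E
```

```text
time_s: 8.1
tcp_pos: [0.5825, -0.0368, 0.0492]
eef_rot: [-168.6, 89.9, 23.8]
contact_force: [0.3, 0.4, 0.5]
gripper_width: 0.0004
lid angle ~ 0.018439605966764895 z at x=40 70.50289116160863 3829
t 8.2 sealer mm [ 4.3  2.  49. ] F [ 0.4  0.6 -0.5] w 0.001 q [ 16.  20. -22.  -0. -48.  87.]
```

```bash
python3 -m creep '[[0,0,0,-0.5,0,0,0],[0,0,0,-1.5,0,0,0],[0,0,0,-3,0,0,0],[0,0,0,-3,0,0,0],[0.14,0,0,0,0,0,0],[0.14,0,0,0,0,0,0],[0.14,0,0,0,0,0,0],[0.14,0,0,0,0,0,0]]'
python3 -m creep '[[0.145,0,0,0,0,0,0],[0.145,0,0,0,0,0,0],[0.145,0,0,0,0,0,0],[0.145,0,0,0,0,0,0],[0.145,0,0,0,0,0,0],[0.145,0,0,0,0,0,0],[0.14,0,0,0,0,0,0],[0,0,0,0,0,0,0]]'
python3 - <<'E'
from h import *
lidang();st()
go('',[-75,-110,100],rot([-1,0,0]))
E
```

```text
time_s: 9.0
tcp_pos: [0.5825, -0.0369, 0.1294]
eef_rot: [-144.1, 90.0, 15.9]
contact_force: [0.3, -0.7, 0.7]
gripper_width: 0.0005
time_s: 9.8
tcp_pos: [0.5824, -0.0369, 0.1293]
eef_rot: [-84.8, 90.0, 17.6]
contact_force: [-0.2, -0.4, 0.4]
gripper_width: 0.0002
lid angle ~ 0.008785935508850824 z at x=40 70.03836607713396 3821
t 9.9 sealer mm [  3.8   1.9 129.2] F [ 0.1  0.7 -0.1] w 0.0 q [ 16.  15. -17.   0. -58.  -3.]
 turn rad [0.005 0.    0.   ] shift cm in new axes [  2.92   7.88 -11.19]
```

```bash
python3 -m creep '[[0,0,0,0,2.6,-3.75,0],[0,0,0,0,2.6,-3.75,0],[0,0,0,0,2.7,-3.7,0],[0,0,0,2.5,0,0,0],[0,0,0,2.5,0,0,0],[0,0,0,2.0,0,0,0],[0,0,0,0.7,0,0,0],[0,0,0,0,0,0,0]]'
python3 - <<'E'
from h import *
st()
im,D=r.capture('top');im2,D2=r.capture('scene');im3,D3=r.capture('wrist')
cv2.imwrite('pics/v4.png',np.vstack([np.hstack([cv2.resize(im[170:290,230:430],(400,240)),cv2.resize(im2[170:290,160:360],(400,240))]),cv2.copyMakeBorder(cv2.resize(im3,(440,330)),0,0,0,360,0)]))
E
```

```text
time_s: 10.7
tcp_pos: [0.5286, -0.1634, 0.0513]
eef_rot: [81.3, 89.9, -176.2]
contact_force: [0.1, -0.6, 0.7]
gripper_width: 0.0005
t 10.7 sealer mm [ -75.8 -110.1   51.3] F [-0.  -0.6  0.7] w 0.001 q [  3.  18. -26.   0. -47.   9.]
```

View pics/v4.png

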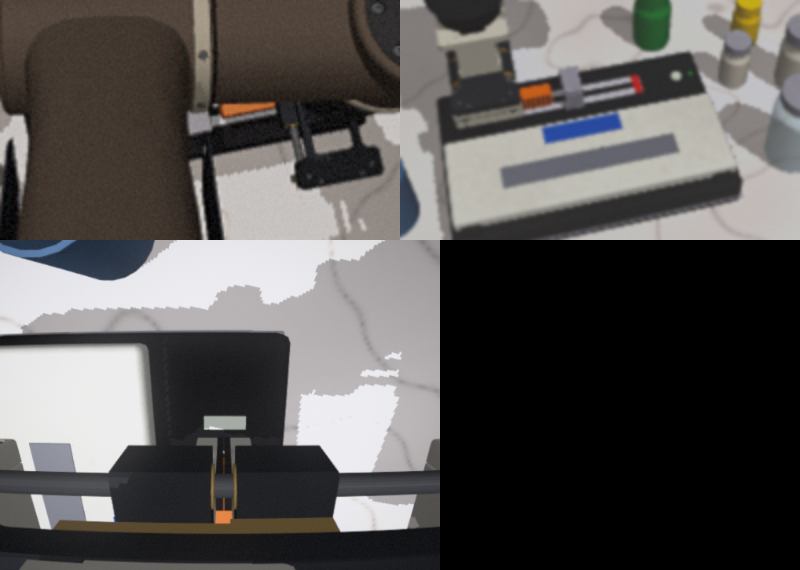

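```bash
python3 -m creep '[[0,0,0,0.3,0,0,0],[0,0,0,0.3,0,0,0],[0,0,0,0.3,0,0,0],[0,0,0,0,0,0,0]]'
python3 - <<'E'
from h import *
st()
E
```

```text
time_s: 11.25
tcp_pos: [0.5288, -0.1633, 0.0427]
eef_rot: [70.0, 90.0, 172.5]
contact_force: [-0.5, -0.2, 0.5]
gripper_width: 0.0001
t 11.25 sealer mm [ -75.6 -110.1   42.7] F [-0.5 -0.1  0.5] w 0.0 q [  3.  18. -26.  -0. -45.   9.]
```

```bash
python3 -m creep '[[0,0,0,0.25,0,0,0],[0,0,0,0.25,0,0,0],[0,0,0,0,0,0.5,0],[0,0,0,0,0,0.5,0],[0,0,0,0,0,0.6,0],[0,0,0,0,0,0.6,0],[0,0,0,0,0,0.6,0],[0,0,0,0,0,0,0]]'
python3 - <<'E'
from h import *
st()
E
```

```text
time_s: 12.05
tcp_pos: [0.523, -0.1351, 0.0382]
eef_rot: [-55.4, 90.0, 47.1]
contact_force: [-1.1, -0.9, -1.1]
gripper_width: 0.0005
t 12.05 sealer mm [-75.2 -81.3  38.2] F [-1.2 -0.7 -1.1] w 0.001 q [  6.  18. -28.  -0. -44.   6.]
```

```bash
python3 -m creep '[[0,0,0,0,0,0.8,0],[0,0,0,0,0,0.8,0],[0,0,0,0,0,0.8,0],[0,0,0,0,0,0.8,0],[0,0,0,0,0,0.8,0],[0,0,0,0,0,0.8,0],[0,0,0,0,0,0.6,0],[0,0,0,0,0,0,0]]'
python3 - <<'E'
from h import *
st(); im,D=r.capture('scene'); cv2.imwrite('pics/v5.png',cv2.resize(im[170:270,180:340],None,fx=4.5,fy=4.5,interpolation=3))
E
```

```text
time_s: 12.85
tcp_pos: [0.5112, -0.0823, 0.038]
eef_rot: [-8.2, 90.0, 94.2]
contact_force: [0.0, 0.1, -0.1]
gripper_width: 0.0008
t 12.85 sealer mm [-75.4 -27.2  38. ] F [ 0.   0.1 -0.1] w 0.001 q [ 13.  16. -31.  -0. -43.  -0.]
```

View pics/v5.png

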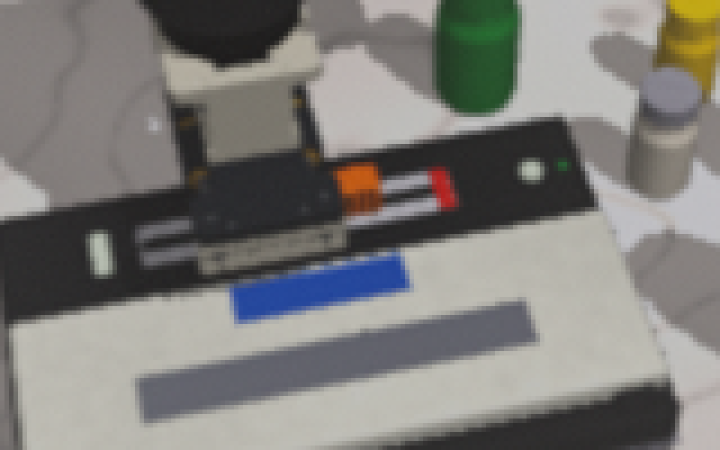

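The nose stands about 34 mm past the bridge, at crop (360,190), and the red stop is at (443,188). Next I'll take a new hold on the far side.

```bash
python3 -m creep '[[0,0,0,0,0,-0.5,0],[0,0,0,-3,0,0,0],[0,0,0,-4,0,0,45],[0,0,0,0,0,3.2,45],[0,0,0,0,0,3.2,45],[0,0,0,0,0,0,45],[0,0,0,0,0,0,45]]' 40
python3 - <<'E'
from h import *
st(); K,d,T=cam('wrist'); print(s_of(-T[:3,:3].T@T[:3,3]))
im,D=r.capture('scene'); v,u=np.mgrid[150:290,160:340].reshape(2,-1); P=s_of(pts('scene',np.c_[u,v],D[v,u]))
hsv=cv2.cvtColor(im,cv2.COLOR_BGR2HSV)[v,u]
k=(hsv[:,0]<20)&(hsv[:,1]>150)&(hsv[:,2]>120)&(abs(P[:,0]+75)<15)&(P[:,2]>60);print(np.percentile(P[k],[2,50,98],axis=0).round(1) if k.any() else 'no orange')
k=(abs(P[:,0]+75)<60)&(P[:,1]>10)&(P[:,1]<55)&(P[:,2]>95);print('finger low z',np.sort(P[k,2])[:20:4].round(1))
cv2.imwrite('pics/v6.png',cv2.resize(im[150:270,180:340],None,fx=4.5,fy=4.5,interpolation=3))
E
```

```text
time_s: 13.6
tcp_pos: [0.4988, -0.0255, 0.1081]
eef_rot: [-34.1, 90.0, 68.4]
contact_force: [0.8, 0.1, 0.7]
gripper_width: 0.0349
t 13.6 sealer mm [-75.3  31.  108.1] F [ 0.8 -0.1  0.7] w 0.035 q [ 20.   9. -29.  -0. -52.  -7.]
[-76.05802737 -50.89164012 290.91528846]
[[-82.9  15.3  72.3]
 [-72.7  31.6  76. ]
 [-65.1  45.4  80.1]]
finger low z [236.5 237.6 238.4 238.6 238.8]
```

View pics/v6.png

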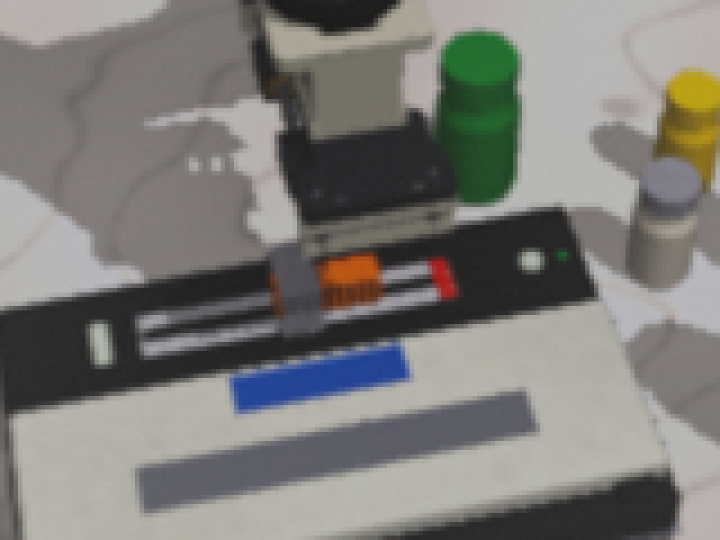

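```bash
python3 -m creep '[[0,0,0,2,0,0,45],[0,0,0,2,0,0,45],[0,0,0,1,0,0,45],[0,0,0,0.4,0,0,45],[0,0,0,0.3,0,0,45],[0,0,0,0,0,0,45]]'
python3 - <<'E'
from h import *
st()
E
```

```text
time_s: 14.25
tcp_pos: [0.499, -0.0259, 0.0512]
eef_rot: [-129.1, 90.0, -26.7]
contact_force: [0.5, -0.0, 0.9]
gripper_width: 0.0395
t 14.25 sealer mm [-75.2  30.5  51.2] F [ 0.5 -0.1  0.9] w 0.039 q [ 20.  13. -32.   0. -44.  -7.]
```

```bash
python3 -m creep '[[0,0,0,0.3,0,0,45],[0,0,0,0.3,0,0,45],[0,0,0,0.2,0,0,45],[0,0,0,0.2,0,0,45],[0,0,0,0.2,0,0,45],[0,0,0,0,0,0,45]]'
python3 - <<'E'
from h import *
st()
E
```

```text
time_s: 14.85
tcp_pos: [0.4986, -0.0257, 0.0388]
eef_rot: [94.0, 90.0, -163.5]
contact_force: [-1.1, 1.0, -0.4]
gripper_width: 0.0397
t 14.85 sealer mm [-75.6  30.8  38.8] F [-0.8  1.2 -0.4] w 0.04 q [ 20.  14. -33.  -0. -43.  -7.]
```

```bash
python3 -m creep '[[0,0,0,0.25,0,0,45],[0,0,0,0,0,0,10],[0,0,0,0,0,0,10],[0,0,0,0,0,0,10],[0,0,0,0,0,0,10],[0,0,0,0,0,0,10]]' 45
python3 - <<'E'
from h import *
st()
E
```

```text
time_s: 15.45
tcp_pos: [0.4987, -0.0257, 0.0366]
eef_rot: [60.8, 90.0, 163.2]
contact_force: [-0.3, 0.0, 0.4]
gripper_width: 0.0195
t 15.45 sealer mm [-75.5  30.8  36.6] F [-0.3  0.1  0.4] w 0.019 q [ 20.  14. -33.  -0. -42.  -7.]
```

Holding at 20 mm, the grip's width. Now I pull towards the red mark.

```bash
python3 -m creep '[[0,0,0,0,0,0.4,10],[0,0,0,0,0,0.5,10],[0,0,0,0,0,0.5,10],[0,0,0,0,0,0.4,10],[0,0,0,0,0,0.3,10],[0,0,0,0,0,0.2,10],[0,0,0,0,0,0.2,10],[0,0,0,0,0,0,10]]'
python3 - <<'E'
from h import *
st()
E
```

```text
time_s: 16.25
tcp_pos: [0.4938, -0.0038, 0.0366]
eef_rot: [166.5, 89.8, -90.9]
contact_force: [9.0, -24.0, -5.7]
gripper_width: 0.0198
t 16.25 sealer mm [-75.5  53.3  36.6] F [  3.7 -25.4  -5.7] w 0.02 q [ 23.  14. -34.   0. -42. -10.]
```

```bash
python3 -m creep '[[0,0,0,0,0,0.1,10],[0,0,0,0,0,0.1,10],[0,0,0,0,0,0,10]]' 60
python3 - <<'E'
from h import *
st()
im,D=r.capture('scene'); v,u=np.mgrid[150:290,160:340].reshape(2,-1); P=s_of(pts('scene',np.c_[u,v],D[v,u]))
hsv=cv2.cvtColor(im,cv2.COLOR_BGR2HSV)[v,u]
k=(hsv[:,0]<20)&(hsv[:,1]>150)&(hsv[:,2]>100)&(abs(P[:,0]+75)<15)&(P[:,2]>60);print(np.percentile(P[k],[2,50,98],axis=0).round(1) if k.any() else 'no orange')
cv2.imwrite('pics/v7.png',cv2.resize(im[150:270,180:340],None,fx=4.5,fy=4.5,interpolation=3))
E
```

```text
time_s: 16.55
tcp_pos: [0.4937, -0.0036, 0.0365]
eef_rot: [166.5, 89.7, -91.0]
contact_force: [15.7, -35.4, -8.7]
gripper_width: 0.0194
t 16.55 sealer mm [-75.6  53.5  36.5] F [  7.8 -38.   -8.7] w 0.019 q [ 23.  14. -34.   0. -42. -11.]
[[-82.1  12.8  74.5]
 [-73.1  17.5  76.2]
 [-66.   23.8  78.8]]
```

View pics/v7.png

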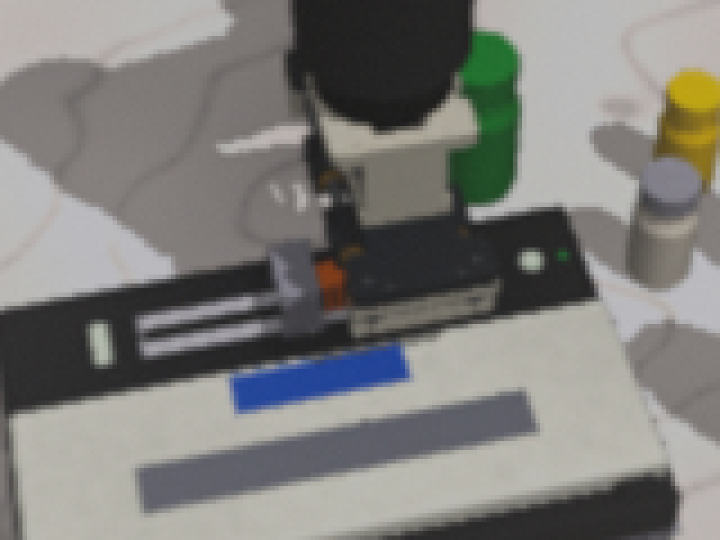

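The force reached 38 N with no motion, well above the 10 N click, so this looks like the end stop. I'll release and check.

```bash
python3 -m creep '[[0,0,0,0,0,-0.2,10],[0,0,0,0,0,-0.2,10],[0,0,0,0,0,0,45],[0,0,0,0,0,0,45],[0,0,0,0,0,0,45],[0,0,0,-2,0,0,45],[0,0,0,-4,0,0,45],[0,0,0,-4,0,0,45]]'
python3 -m creep '[[0,0,0,-4,0,0,45],[0,0,0,-4,0,0,45],[0,0,0,0,0,0,45]]'
python3 - <<'E'
from h import *
im=lidang();st()
D=r.capture('scene')[1]; v,u=np.mgrid[150:290,160:340].reshape(2,-1); P=s_of(pts('scene',np.c_[u,v],D[v,u]))
hsv=cv2.cvtColor(im,cv2.COLOR_BGR2HSV)[v,u]
k=(hsv[:,0]<20)&(hsv[:,1]>150)&(hsv[:,2]>100)&(abs(P[:,0]+75)<15)&(P[:,2]>60);print(np.percentile(P[k],[2,50,98],axis=0).round(1))
for q in('jar','mug','shaker'):
    for o in r.masks_of(q,'scene')[:4]: print(q,round(o['score'],2),np.round(o['rect']))
cv2.imwrite('pics/v8.png',cv2.resize(im[150:300,120:390],None,fx=2.9,fy=2.9,interpolation=3))
E
```

```text
time_s: 17.4
tcp_pos: [0.4931, -0.003, 0.1373]
eef_rot: [92.1, 89.9, -165.4]
contact_force: [1.1, 0.3, -0.8]
gripper_width: 0.0394
time_s: 17.7
tcp_pos: [0.4969, -0.0022, 0.2225]
eef_rot: [-89.2, 89.4, 13.3]
contact_force: [-0.1, 0.6, -0.2]
gripper_width: 0.0392
lid angle ~ 0.008807931950046114 z at x=40 69.99664452402385 3847
t 17.8 sealer mm [-75.   54.5 217.4] F [ 0.3 -0.3 -0.9] w 0.039 q [ 23.   3. -20.  -0. -67. -10.]
[[-84.3  13.8  61.2]
 [-70.5  40.8  75.6]
 [-63.5  66.2  79. ]]
jar 0.65 [344. 206. 380. 257.]
mug 0.89 [128. 245. 169. 300.]
shaker 0.92 [347. 176. 373. 216.]
shaker 0.87 [279. 163. 299. 196.]
shaker 0.84 [318. 187. 337. 216.]
```

View pics/v8.png

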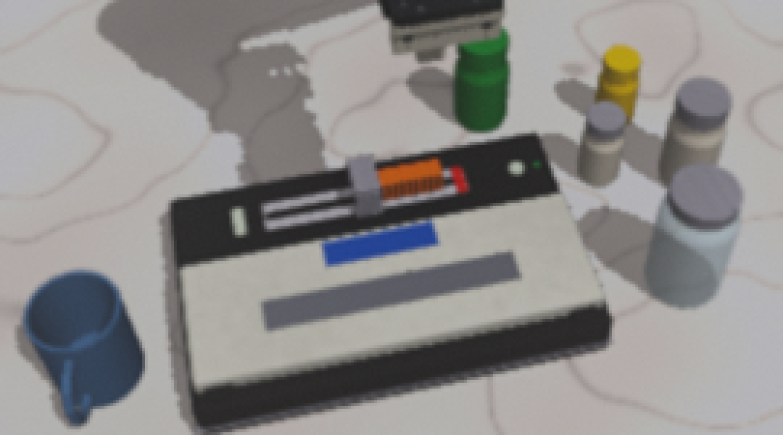

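The lid is shut and the side objects look unmoved. The nose reads about 67 to 68 mm against an expected 72, which is borderline. I'll move the arm aside and measure with the top camera.

```bash
python3 -m creep '[[0,0,0,-2,0,4.5,45],[0,0,0,-2,0,4.5,45],[0,0,0,0,0,4.8,45],[0,0,0,0,0,4.8,45],[0,0,0,0,0,4.8,45],[0,0,0,0,0,4.8,45],[0,0,0,0,0,4.8,45],[0,0,0,0,0,0,45]]'
python3 - <<'E'
from h import *
st()
for n in('top','scene'):
    im,D=r.capture(n);v,u=np.mgrid[110:330,140:480].reshape(2,-1);P=s_of(pts(n,np.c_[u,v],D[v,u]));hsv=cv2.cvtColor(im,cv2.COLOR_BGR2HSV)[v,u].astype(int)
    roi=(abs(P[:,0]+75)<30)&(abs(P[:,1])<150)
    for nm,k in dict(grip=(abs(P[:,2]-76.7)<4)&(abs(P[:,0]+75)<9)&(P[:,1]>14)&(hsv[:,0]<22)&(hsv[:,1]>90),guard=roi&(abs(P[:,2]-88)<3),red=roi&((hsv[:,0]<8)|(hsv[:,0]>172))&(hsv[:,1]>150)&(hsv[:,2]>80)&(P[:,2]<62)).items():
        Q=P[k]
        if len(Q)>5: print(n,nm,len(Q),np.percentile(Q,[0,2,50,98,100],axis=0).round(1).tolist())
    cv2.imwrite(f'pics/{n}9.png',im)
# before-picture of red mark for frame check
    if n=='top': a=im[195:265,255:385]
cv2.imwrite('pics/v9.png',cv2.resize(a,None,fx=6,fy=6,interpolation=3))
E
```

```text
time_s: 18.8
tcp_pos: [0.4214, 0.3232, 0.2546]
eef_rot: [128.4, 89.9, -128.9]
contact_force: [-1.0, -0.4, -0.0]
gripper_width: 0.0397
t 18.8 sealer mm [-76.  388.2 254.6] F [-1.  -0.2 -0. ] w 0.04 q [ 59.   5. -13.  -0. -72. -46.]
top grip 231 [[-84.0, 14.1, 73.0], [-83.5, 15.4, 73.5], [-74.9, 43.1, 77.0], [-66.4, 70.5, 79.9], [-66.0, 71.8, 80.6]]
top guard 216 [[-96.2, -11.7, 85.1], [-95.1, -11.0, 85.2], [-75.4, -0.1, 87.9], [-55.2, 11.6, 90.4], [-54.2, 12.0, 91.0]]
top red 54 [[-90.1, 84.4, 49.0], [-89.8, 84.8, 49.2], [-75.4, 89.4, 51.7], [-61.4, 93.2, 54.3], [-61.0, 93.2, 54.5]]
scene grip 112 [[-84.0, 14.4, 73.1], [-83.5, 15.2, 73.6], [-74.1, 40.8, 76.2], [-66.2, 67.6, 78.9], [-66.0, 68.6, 79.3]]
scene guard 109 [[-95.3, -14.6, 85.1], [-93.6, -14.1, 85.2], [-72.1, -3.4, 87.2], [-52.8, 8.6, 90.4], [-51.5, 9.0, 90.8]]
scene red 31 [[-92.1, 81.3, 48.1], [-89.3, 81.9, 48.5], [-74.9, 87.5, 51.1], [-62.8, 92.4, 53.0], [-61.6, 92.6, 53.6]]
```

View pics/v9.png

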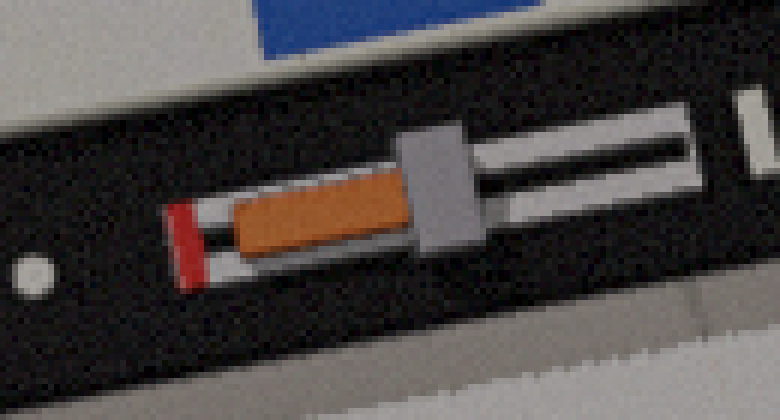

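The nose stands at y ≈ 71.8 mm, with home at 72. The scene camera agrees once I correct its −3 mm bias on the guard. I'm handing in.

```bash
python3 - <<'E'
from h import *
lidang()
for q in('jar','mug','shaker'):
    im,D=r.capture('top')
    for o in r.masks_of(q,'top')[:4]: print(q,round(o['score'],2),np.round(o['rect']),np.round(np.median(cloud('top',o['pixels'],D),0),3))
st(); print(r.close_job())
E
```

```text
lid angle ~ 0.009079110922929793 z at x=40 70.0433686615743 3826
jar 0.95 [167. 173. 215. 215.] [0.563 0.227 0.129]
mug 0.77 [409. 125. 461. 186.] [ 0.659 -0.292  0.044]
shaker 0.92 [196. 284. 220. 305.] [0.363 0.192 0.084]
shaker 0.73 [256. 284. 284. 310.] [0.36  0.057 0.113]
shaker 0.71 [209. 247. 233. 265.] [0.438 0.166 0.084]
shaker 0.57 [156. 241. 194. 268.] [0.444 0.249 0.113]
t 19.3 sealer mm [-75.4 383.  256.8] F [-1.   0.1  0. ] w 0.039 q [ 58.   5. -13.   0. -72. -46.]
the job is handed in; nothing more can be done
None
```

The sealer is closed up and handed in at about 19 s. I pressed the lid down with closed fingers until the catch clicked; the highest force I read was about 12 N. I pushed the lock grip by its tail up to the bridge, took a new hold on the far side, and pulled it until it stopped dead, still at 38 N.

**Last checks:**
- **Lid:** it measures about 0.009 rad with the hand off it.
- **Lock:** the nose is at y ≈ 71.8 mm against 72 mm for home.
- **Jar, mug and shaker:** all are within about 2 mm of where they began. The shaker meant is the smaller white one.
- **Arm:** it is clear of everything and the force reads about 0.

**Disagreements:**
- **Tip height:** the true fingertips were about 20 mm higher than the reported TCP. I worked from measured lid angles and contact force instead.
- **Nose position:** the scene camera at first put the nose 3 to 4 mm short of home. It showed the same −3 mm error on the guard, and the unobstructed top view settled it.

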